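# Turn a press's star wheel until its oiler stem points straight up

### The job

The hand press on the craft table is due for oiling: turn its five-spoked star wheel by gently pushing one spoke after another with the closed fingertips until the short oiler stem on the hub points straight up, and leave it standing there. Only push the spokes, without pinching or gripping anything; do not touch the oiler stem, and leave the painting things around the press where they are.

Things in the scene. Friction and masses are not known exactly. Their poses are not given: they have to be found in the camera images.
- press: White-painted tabletop printing press, fixed to the table, placed and turned a little differently in each run. Origin on the table (z = 0) under the middle of the star wheel. x axis level, along the axle, away from the robot; y level, in the wheel's plane; z up. Frames, rollers and bed lie on the robot's side of the wheel: x from -45 to -290 mm, y within +-210 mm, height at most 262 mm.
- wheel: Upright steel star wheel on the press's far side, facing away from the robot: hub 66 mm in diameter, 34 mm thick, five straight round spokes, no rim. Origin on the axle in the spokes' plane, 180 mm above the table; x along the axle, z along the oiler stem. Turns about x both ways without end; friction of about 0.22 N m (2 N at a spoke) holds it where it is left.
- spoke_end (a point): Outer end of one of the five equal spokes, on its centre line, 165 mm from the axle. Spokes are 14 mm in diameter with hemispherical ends, 72 degrees apart, all in the plane x = 0 of the wheel; this one stands 36 degrees from the oiler stem, the others 108, 180, 252 and 324 degrees. A spoke leaning more than 40 degrees towards the finger that pushes it tends to jam.
- stem: The oiler stem: a dark steel tube 14 mm in diameter with a cap 22 mm in diameter, standing radially on the hub midway between two spokes and turning with the wheel. It ends 84 mm from the axle. Origin at its foot, 32 mm from the axle; z axis outwards along it, to end pointing up. It starts within 80 degrees of straight down. Not to be touched.
- cup: Bystander: lidded glass tumbler, 78 mm wide, 107 mm high; origin under its centre.
- palette: Bystander: white flower-shaped palette, 154 mm wide, 11 mm high; origin under its centre.
- eraser: Bystander: eraser, 48 x 22 x 14 mm; origin under its centre.
- ink: Bystander: small ink jar, 44 mm wide, 55 mm high; origin under its centre.
- phone: Bystander: black phone lying flat, 150 x 72 x 9 mm; origin under its centre.
- fan: Bystander: round paper fan with painted blots, disc 200 mm wide, 5 mm thick, flat handle reaching to 260 mm from the disc's centre along its -x; origin under the disc's centre.
- pencil: Bystander: pencil along its x, 184 mm long, 8 mm thick; origin under its middle.
- brush: Bystander: bamboo brush along its x, 225 mm long, 9 mm thick; origin under its middle.

How it is judged:
On the way:
1. the oiler stem has come up past level (angle between stem's own z axis and vertical below 1.4 rad), for 0.1 s.
At the end, for the whole second after the job is handed in: The oiler stem points straight up within 6 degrees, the wheel is at rest (below 0.05 rad/s), and every bystander is within 20 mm of where it stood (angle between stem's own z axis and vertical below 0.105 rad and angular speed of wheel below 0.05 rad/s and distance of each of cup, palette, eraser, ink, phone, fan, pencil, brush from where it was at the start of the episode below 0.02 m); the robot touches nothing.
It fails at once if the oiler stem is touched (more than 1 N) (contact force between any of the arm, the fingers and stem above 1 N).
It fails at once if the wheel is pinched or pressed hard by the fingers (more than 35 N) (contact force between the fingers and wheel above 35 N).
It fails at once if a bystander is shifted or lifted by more than 20 mm (distance of any of cup, palette, eraser, ink, phone, fan, pencil, brush from where it was at the start of the episode above 0.02 m).
It also fails if it takes over 54 s, if anything falls off the work surface, if the arm or the gripper's body presses on something with over 40 N, if the wrist force passes 120 N, or if a joint passes its speed limit or range.

### The arm

A 7-joint arm with a two-finger parallel gripper is mounted at the origin on the work surface. World frame = base frame: x ahead of the robot, y to its left, z up, the work surface at z = 0. Lengths are in m, angles in rad, forces in N, time in s.
With the tool pointing down it reaches from about 0.35 to 0.9 m from the base axis. Payload 8.1 kg.
Tool frame: the origin (TCP) lies between the finger pads; the fingertips stand ahead of it and the grasp point (between the pads) lies 3 mm ahead of it (bot.tcp_to_tips is the z of the fingertips in the tool frame, in m); z points along the fingers, y is the line along which they close (so a half turn about z gives the same grasp; the last joint's range is limited). The gripper opens to 92 mm and grips with 3 to 60 N. Pads are 19 mm wide; open, the fingers measure 130 mm over their backs; the gripper's body (75 mm by 190 mm) begins 47 mm behind the grasp point.
Start: joints at [1.206, 0.434, 0.025, 1.573, -0.012, 1.134, -0.075], TCP at [0.162, -0.604, 0.249] pointing down, gripper open.
Joint ranges: [-2.62, 2.62], [-0.44, 2.09], [-1.27, 1.32], [0.08, 2.57], [-1.32, 4.46], [0.12, 2], [-2.74, 2.74]. Speed limits (rad/s): [2.22, 2.22, 3.01, 3.01, 3.14, 3.14, 3.14].

### API

Orientations are given as a rotation vector (axis times angle).
In Python, from station import bot gives the robot as it stands. The module is installed in compiled form; this text tells all that it offers.
- The arm moves only by the tool arm_command, never from a script. Its argument "deltas" is text: rows parted by semicolons, each of 5 numbers parted by spaces: the opening, from 0 (shut) to 1 (fully open), then the shift along the tool's x, y, z in mm, then the turn about the tool's z in degrees. In form: claw dx dy dz roll; .... A call has exactly 10 rows; each row is the pose to reach, as a shift and turn from the pose commanded when the call began, along the tool's axes at that moment; what a row does not reach only later rows make up. A row lasts 1/10 s, in which the tool goes at most 50 mm and 8.59 degrees, less where a joint would pass 70% of its speed; a pose out of reach is approached as far as the arm can. A call with a gripper value outside its range is refused whole. The fingers move at their own pace and stop on an object; "squeeze" is the grip in N (left out, the last holds). Time passes only in rows, so rows that repeat a pose let the fingers close, or fill a call up. It gives the time, the measured TCP pose, the force, the opening and the grip force at its end, in the units of the state.
- bot.state(): the state, without advancing time (a new reading comes with each control period).
- bot.read_camera(name): name is "side" or "top" or "wrist"; returns a dict with "frame" (384x512x3 uint8, red, green, blue), "depth" (384x512 float32, m along the optical axis (not along the pixel's ray), 0 where there is no reading), "intrinsics" (3x3 intrinsics, pixels), "rvec" (rotation vector, rad) and "tvec" (3), from world to camera coordinates, as OpenCV has them. Camera axes: x right, y down, z forward; pixel columns grow to the right and rows downward; lengths in m; the calibration is good to about 2 mm. A picture is of the moment at which its call begins.
- bot.job_done(): hands the job in; it is judged then, once.
The state is a dict: "time": time; "joint_positions": joint angles; "joint_vel": joint speeds; "joint_torque": joint torques, N m; "tcp_pos": TCP position; "ee_rot": TCP orientation; "force": force on the tool from outside, world axes, zero at the start; "wrist_torque": the same for the moment, N m; "grip_width": finger opening in m; "grip_force": force on a finger pad.
Only numpy, scipy, OpenCV 4.12 (cv2) and the standard library are available. Lean on these libraries where they do the work, as an engineer would, in place of code of your own. Each camera call takes 0.05 s, during which the arm holds its last target. There are 200 camera calls.

## Working session

There is one attempt and no reset: what is moved stays moved. The work goes in short steps, Python scripts to look and compute and a tool call to move; the robot and the scene stay as the last step left them, time stands still between calls to the robot, and variables do not carry over. Pictures are saved under pics/ and viewed, at most 10 in all, crops included, and the job is handed in when it is done.

Besides the shell and the picture viewer there is one more tool, called after "Emit:" as name(argument=value, ...) on one line, values as JSON. arm_command: Moves the arm, as the interface text tells. Its arguments: {"type":"object","properties":{"deltas":{"type":"string"},"squeeze":{"type":"number"}},"required":["deltas"]}

```bash
mkdir -p pics; cat > h.py <<'E'
from station import bot
import numpy as np, cv2
from scipy.spatial.transform import Rotation as R
def cam(n):
    c=bot.read_camera(n); np.savez(f'{n}.npz',**c); return c
def world(c,u,v,d=None):
    K=c['intrinsics']; d=c['depth'][int(v),int(u)] if d is None else d
    p=np.linalg.inv(K)@np.array([u,v,1.])*d
    return R.from_rotvec(np.ravel(c['rvec'])).as_matrix().T@(p-np.ravel(c['tvec']))
E
python3 - <<'E'
from h import *
a=[cam(n) for n in('side','top')]
for n,c in zip(('side','top'),a):
    cv2.imwrite(f'pics/{n}0.png',cv2.resize(c['frame'][:,:,::-1],(800,600)))
    print(n,R.from_rotvec(np.ravel(c['rvec'])).as_matrix().round(2).tolist(), world(c,0,0,0))
s=bot.state();print(s['tcp_pos'],s['ee_rot'],R.from_rotvec(s['ee_rot']).as_matrix().round(3),bot.tcp_to_tips,s['grip_width'],s['time'])
E
```

```text
side [[0.89, -0.45, -0.01], [-0.32, -0.61, -0.73], [0.32, 0.65, -0.68]] [ 0.07130769 -0.87687357  1.18822748]
top [[-0.0, -1.0, 0.01], [-0.98, 0.0, -0.19], [0.19, -0.01, -0.98]] [0.30161694 0.08296628 1.3330048 ]
[ 0.16160431 -0.60330398  0.24802667] [-3.11335279e+00 -4.09810973e-01  5.02061733e-04] [[ 0.966  0.259 -0.   ]
 [ 0.259 -0.966  0.001]
 [-0.    -0.001 -1.   ]] 0.022 0.09179008351520018 0.1
```

View pics/side0.png

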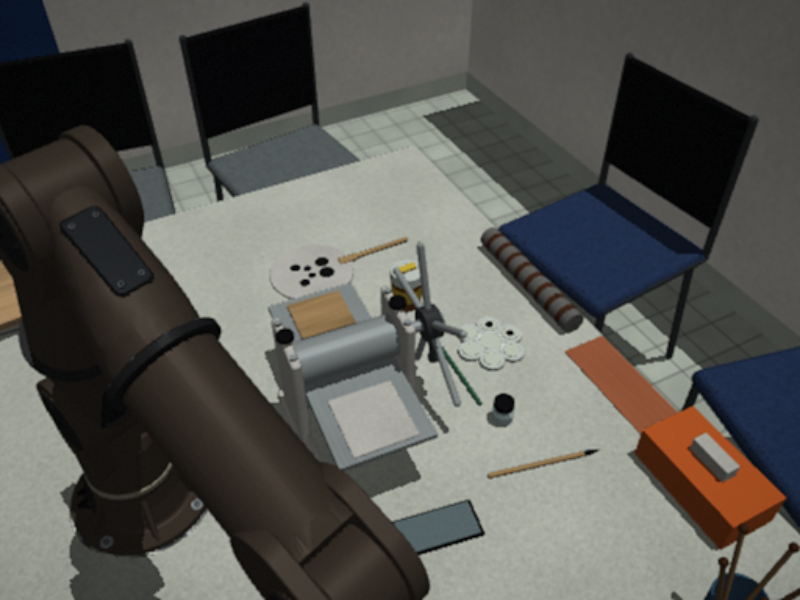

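View pics/top0.png

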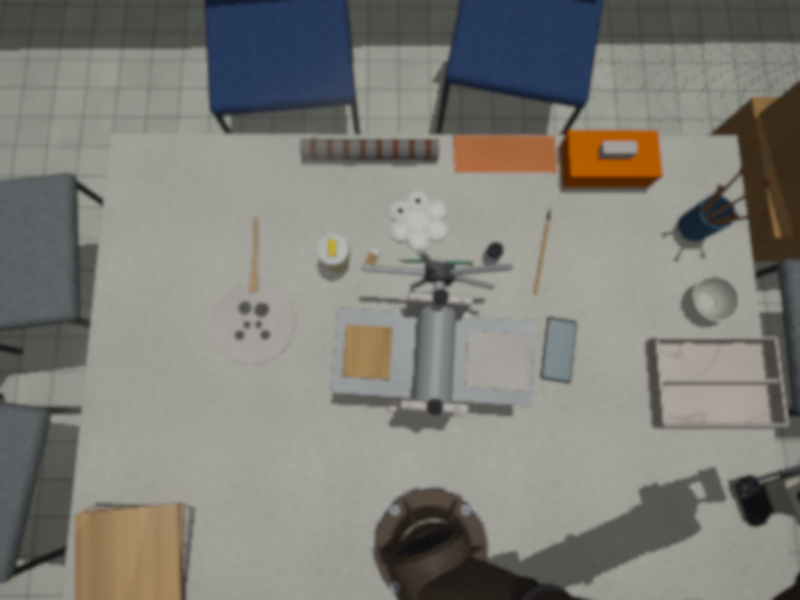

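The side view shows the hub near (430,322) and spokes ending near (422,245) and (458,402). In the top view the hub is at (440,270), with spoke ends near (365,268) and (510,267). Next I'll fit the wheel from the point clouds.

```bash
cat >> h.py <<'E'
def cloud(c,z0=0.02):
    K=c['intrinsics'];d=c['depth'];v,u=np.mgrid[:384,:512]
    P=np.stack([(u-K[0,2])/K[0,0]*d,(v-K[1,2])/K[1,1]*d,d],-1).reshape(-1,3)
    W=(P-np.ravel(c['tvec']))@R.from_rotvec(np.ravel(c['rvec'])).as_matrix()
    return W.reshape(384,512,3)
E
python3 - <<'E'
from h import *
for n in('top','side'):
    c=dict(np.load(n+'.npz'));W=cloud(c)
    pts=[(440,270),(380,268),(500,267),(440,297),(435,407),(333,392),(530,402)] if n=='top' else [(430,318),(422,250),(456,398),(432,350),(455,330),(410,300),(440,365)]
    for u,v in pts: print(n,u,v,world(c,u*.64,v*.64).round(3),c['frame'][int(v*.64),int(u*.64)])
c=dict(np.load('side.npz'))
im=c['frame'][140:270,225:325,::-1]
cv2.imwrite('pics/side_crop.png',cv2.resize(im,None,fx=4.5,fy=4.5,interpolation=cv2.INTER_CUBIC))
c=dict(np.load('top.npz'))
im=c['frame'][120:210,215:340,::-1]
cv2.imwrite('pics/top_crop.png',cv2.resize(im,None,fx=6,fy=6,interpolation=cv2.INTER_CUBIC))
E
```

```text
top 440 270 [ 0.575 -0.015  0.211] [74 77 77]
top 380 268 [0.585 0.107 0.188] [141 144 142]
top 500 267 [ 0.569 -0.129  0.261] [120 122 121]
top 440 297 [ 0.509 -0.01   0.26 ] [47 45 49]
top 435 407 [0.301 0.002 0.259] [42 41 44]
top 333 392 [0.332 0.205 0.138] [137 139 138]
top 530 402 [ 0.31  -0.205  0.138] [152 154 154]
side 430 318 [ 0.57  -0.031  0.207] [50 52 55]
side 422 250 [0.58  0.024 0.325] [82 88 88]
side 456 398 [ 0.568 -0.139  0.094] [124 130 130]
side 432 350 [ 0.572 -0.039  0.127] [19 21 21]
side 455 330 [ 0.564 -0.126  0.264] [85 89 90]
side 410 300 [0.575 0.057 0.176] [76 65 21]
side 440 365 [ 0.563 -0.084  0.133] [135 139 129]
```

View pics/side_crop.png

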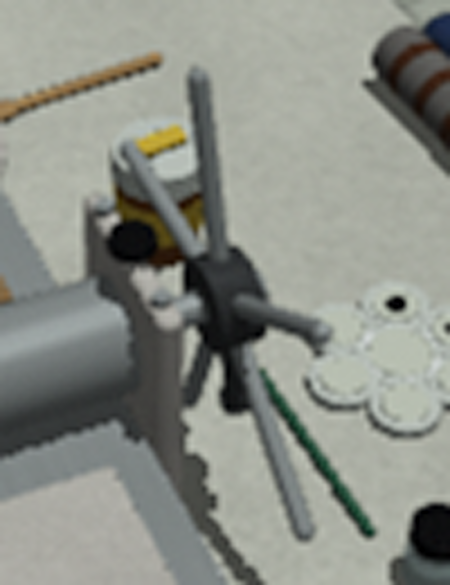

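View pics/top_crop.png

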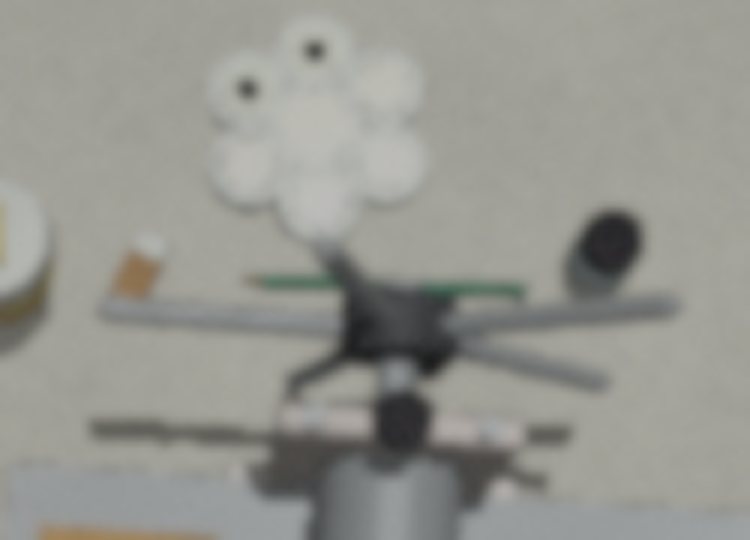

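The crop shows the dark stem just below the hub, with its cap at crop (235,390), between two lower spokes. That puts it opposite the nearly upright spoke. I'll fit the axle and the phase.

```bash
cat >> h.py <<'E'
from scipy.optimize import least_squares
def fit(names,p0=(.575,-.015,0),yaw=None,ph0=0.0):
    Q=[]
    for n in names:
        W=cloud(dict(np.load(n+'.npz'))).reshape(-1,3)
        r=np.hypot(W[:,1]-p0[1],W[:,2]-.18)
        Q.append(W[(abs(W[:,0]-p0[0]+.055*(W[:,1]-p0[1]) *-1)<.025)&(r>.05)&(r<.17)&(W[:,2]>.04)])
    Q=np.vstack(Q)
    def f(p,Q=Q,full=False):
        x0,y0,yw,ph=p; d=Q-[x0,y0,.18]
        X=d[:,0]*np.cos(yw)+d[:,1]*np.sin(yw);Y=-d[:,0]*np.sin(yw)+d[:,1]*np.cos(yw);Z=d[:,2]
        a=np.arctan2(Z,Y);k=np.round((a-ph)/np.radians(72));t=ph+k*np.radians(72)
        return np.hypot(X,-Y*np.sin(t)+Z*np.cos(t))-.007
    best=None
    for ph in (np.radians(np.arange(-36,36,8)) if ph0 is None else [ph0]):
        s=least_squares(f,[p0[0],p0[1],-.055,ph],loss='cauchy',f_scale=.003)
        if best is None or s.cost<best.cost: best=s
    return best.x,len(Q),np.median(abs(best.fun))
E
python3 - <<'E'
from h import *
for ns in (['top'],['side'],['top','side']):
    p,n,m=fit(ns,ph0=None);print(ns,p[:3].round(4),np.degrees(p[3]).round(1),n,m)
E
```

```text
['top'] [ 0.5759 -0.0171 -0.069 ] -71.2 520 0.0008887913660441523
['side'] [ 0.5745 -0.0159 -0.0697] 0.9 695 0.0013083534092168886
['top', 'side'] [ 0.5751 -0.0164 -0.0695] 0.8 1215 0.0011880607260318027
```

Emit:
arm_command(deltas="0 0 0 -40 0; 0 0 0 -80 0; 0 30 -24 -120 -8; 0 65 -52 -150 -16; 0 105 -84 -150 -24; 0 145 -117 -150 -32; 0 185 -150 -150 -40; 0 225 -182 -150 -48; 0 265 -214 -150 -56; 0 305 -247 -150 -64", squeeze=5)

```text
time: 1.1
tcp_pos: [0.3831, -0.2982, 0.3986]
ee_rot: [2.419, 2.005, -0.0]
force: [0.9, -0.6, 0.8]
grip_width: 0.0165
grip_force: 0.0
```

```bash
cat >> h.py <<'E'
C=np.array([.5751,-.0164]);YAW=-.0695
Rw=R.from_euler('z',YAW).as_matrix()
def rel(yw,ztip,xw=0):
    s=bot.state();M=R.from_rotvec(s['ee_rot']).as_matrix()
    t=Rw@[xw,yw,0]+[C[0],C[1],ztip+.022]
    d=M.T@(t-s['tcp_pos'])*1000
    cur=Rw.T@(np.array(s['tcp_pos'])-[C[0],C[1],.022])*1000
    g=Rw@[0,1,0]; roll=np.degrees(np.arctan2(*(M.T@g)[[1,0]]))
    print('cur wheel xyz tip mm',cur.round(1),'delta',d.round(1),'roll',roll.round(1),'F',np.round(s['force'],1),'t',s['time'],'w',s['grip_width'])
E
python3 -c "
from h import *
rel(-.02,.38)"
```

```text
cur wheel xyz tip mm [-172.  -294.4  376.6] delta [292.6 138.7  -3.4] roll -6.7 F [ 0.9 -0.6  0.8] t 1.1 w 0.016458624213342772
```

Emit:
arm_command(deltas="0 36 17 -3 -3; 0 72 34 -3 -6.7; 0 108 51 -3 -6.7; 0 144 68 -3 -6.7; 0 180 85 -3 -6.7; 0 216 102 -3 -6.7; 0 252 119 -3 -6.7; 0 280 133 -3 -6.7; 0 293 139 -3 -6.7; 0 293 139 -3 -6.7")

```text
time: 2.1
tcp_pos: [0.5753, -0.0372, 0.401]
ee_rot: [-2.299, -2.139, 0.0]
force: [-0.3, 0.1, -0.2]
grip_width: -0.0001
grip_force: 0.0
```

```bash
python3 - <<'E'
from h import *
rel(-.02,.30)
c=cam('side');cv2.imwrite('pics/s1.png',cv2.resize(c['frame'][60:300,150:400,::-1],None,fx=2.4,fy=2.4))
E
```

```text
cur wheel xyz tip mm [  1.6 -20.7 379. ] delta [ 0.6 -1.5 79. ] roll -0.1 F [-0.3  0.1 -0.2] t 2.1 w -9.056227056219513e-05
```

View pics/s1.png

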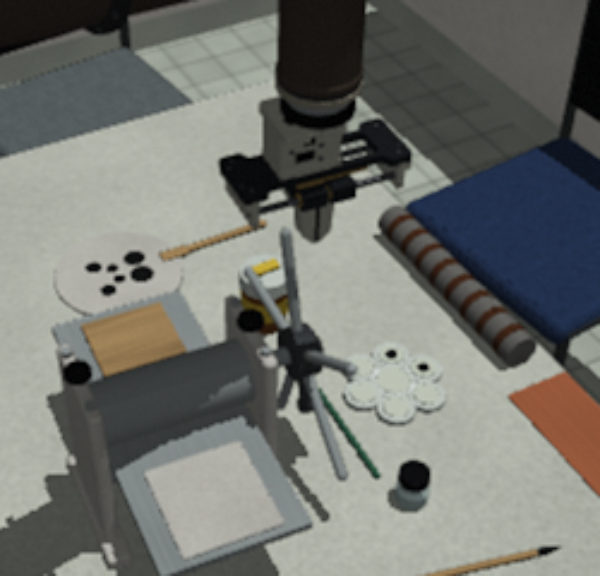

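Emit:
arm_command(deltas="0 0 -1 30 0; 0 0 -1 60 0; 0 0 -1 79 0; 0 10 -1 79 0; 0 20 -1 79 0; 0 29 -1 79 0; 0 37 -1 79 0; 0 45 -1 78 0; 0 53 -1 77 0; 0 60 -1 76 0")

```text
time: 3.15
tcp_pos: [0.5786, 0.021, 0.3259]
ee_rot: [2.303, 2.135, -0.001]
force: [0.4, -2.5, 0.2]
grip_width: 0.0004
grip_force: 1.1
```

```bash
python3 - <<'E'
from h import *
rel(.1,.265)
cam('side');cam('top')
for n in ('side','top'):
  p,k,m=fit([n],ph0=None);print(p[:3],np.degrees(p[3])%72,k,m)
E
```

```text
cur wheel xyz tip mm [  0.9  37.6 303.9] delta [62.4 -1.2 38.9] roll -0.3 F [ 0.4 -2.5  0.2] t 3.15 w 0.0004455559960667977
[ 0.57425873 -0.01716824 -0.06941982] 67.07061856756489 774 0.0018868107833284876
[ 0.57605709 -0.00903586 -0.07115081] 65.47501660458006 125 0.0012012809122072315
```

Emit:
arm_command(deltas="0 8 -1 2 0; 0 16 -1 5 0; 0 24 -1 8 0; 0 32 -1 12 0; 0 39 -1 17 0; 0 46 -1 22 0; 0 52 -1 27 0; 0 57 -1 32 0; 0 62 -1 37 0; 0 64 -1 40 0")

```text
time: 4.25
tcp_pos: [0.5821, 0.0855, 0.2852]
ee_rot: [-2.302, -2.137, -0.0]
force: [0.1, -1.4, 1.1]
grip_width: 0.0005
grip_force: 0.9
```

```bash
python3 - <<'E'
from h import *
rel(-.09,.38)
cam('side');cam('top')
for n in ('side','top'):
  p,k,m=fit([n],ph0=None);print(p[:3],np.degrees(p[3])%72,k,m)
E
```

```text
cur wheel xyz tip mm [-1.000e-01  1.022e+02  2.632e+02] delta [-192.1    1.  -116.9] roll -0.3 F [ 0.1 -1.4  1.1] t 4.25 w 0.0005037839921440266
[ 0.57462346 -0.01643241 -0.06857969] 34.610108382191 797 0.0019093295482791326
[ 0.57424284 -0.07013716 -0.09382018] 33.26770371371941 71 0.000954765531114384
```

Emit:
arm_command(deltas="0 -5 1 -30 0; 0 -10 1 -65 0; 0 -10 1 -100 0; 0 -30 1 -117 0; 0 -70 1 -117 0; 0 -110 1 -117 0; 0 -150 1 -117 0; 0 -180 1 -117 0; 0 -192 1 -117 0; 0 -192 1 -117 0")

```text
time: 5.35
tcp_pos: [0.5687, -0.1083, 0.4027]
ee_rot: [2.306, 2.133, 0.0]
force: [0.3, 1.0, 0.3]
grip_width: 0.0004
grip_force: 0.0
```

```bash
python3 - <<'E'
from h import *
rel(-.09,.30)
c=cam('side');cv2.imwrite('pics/s2.png',cv2.resize(c['frame'][60:300,150:400,::-1],None,fx=2.4,fy=2.4))
p,k,m=fit(['side'],ph0=None);print(p[:3],np.degrees(p[3])%72,k,m)
E
```

```text
cur wheel xyz tip mm [  0.  -92.1 380.7] delta [ 2.1 -0.  80.7] roll -0.5 F [0.3 1.  0.3] t 5.35 w 0.00037408233865684283
[ 0.57452361 -0.01588971 -0.07188796] 34.210984037680674 660 0.0013852331178912567
```

View pics/s2.png

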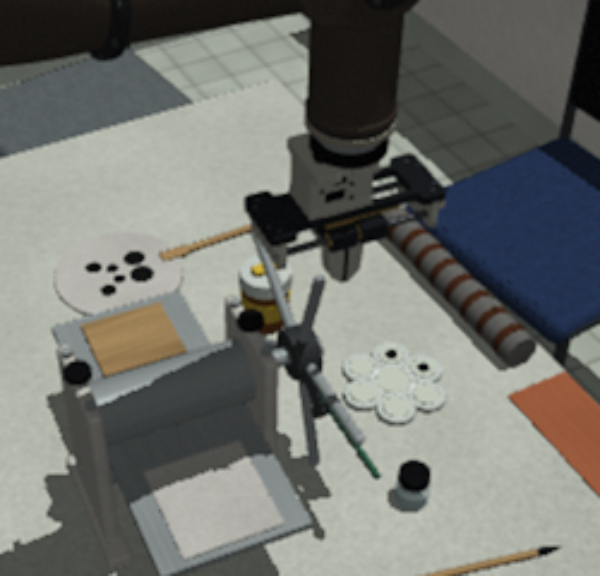

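The wheel has moved one step. The next spoke stands at about 106° and the finger is above and outside it.

Emit:
arm_command(deltas="0 0 0 40 0; 0 0 0 80 0; 0 12 0 80 0; 0 24 0 80 0; 0 32 0 80 0; 0 40 0 80 0; 0 49 0 80 0; 0 58 0 80 0; 0 67 0 80 0; 0 76 0 80 0")

```text
time: 6.4
tcp_pos: [0.5745, -0.0303, 0.3228]
ee_rot: [2.303, 2.136, -0.0]
force: [1.2, -1.9, 1.0]
grip_width: 0.0006
grip_force: 1.4
```

Emit:
arm_command(deltas="0 9 0 0 0; 0 18 0 0 0; 0 27 0 0 0; 0 36 0 0 0; 0 45 0 0 0; 0 54 0 0 0; 0 62 0 1 0; 0 70 0 4 0; 0 78 0 8 0; 0 86 0 12 0")

```text
time: 7.4
tcp_pos: [0.5809, 0.0554, 0.3103]
ee_rot: [2.303, 2.136, -0.0]
force: [0.4, -2.7, 0.3]
grip_width: 0.0007
grip_force: 1.2
```

```bash
python3 - <<'E'
from h import *
rel(.102,.264)
cam('side')
p,k,m=fit(['side'],ph0=None);print(p[:3],np.degrees(p[3])%72,k,m)
E
```

```text
cur wheel xyz tip mm [  0.8  72.  288.3] delta [30.  -1.  24.3] roll -0.3 F [ 0.4 -2.7  0.3] t 7.4 w 0.0006763453618106601
[ 0.57237269 -0.02688167 -0.05998434] 52.592851689052324 776 0.0032944714175321315
```

Emit:
arm_command(deltas="0 6 -1 3 0; 0 12 -1 7 0; 0 17 -1 12 0; 0 22 -1 16 0; 0 27 -1 20 0; 0 30 -1 24 0; 0 30 -1 24 0; 0 25 -1 0 0; 0 20 -1 -40 0; 0 20 -1 -80 0")

```text
time: 8.45
tcp_pos: [0.581, 0.0743, 0.3916]
ee_rot: [-2.303, -2.135, 0.001]
force: [0.9, -0.2, 0.4]
grip_width: 0.0005
grip_force: 0.0
```

```bash
python3 - <<'E'
from h import *
rel(-.09,.38)
cam('side')
p,k,m=fit(['side'],ph0=None);print(p[:3],np.degrees(p[3])%72,k,m)
E
```

```text
cur wheel xyz tip mm [ -0.4  90.9 369.6] delta [-180.9    1.5  -10.4] roll -0.3 F [ 0.9 -0.2  0.4] t 8.45 w 0.00048126378778908543
[ 0.57426795 -0.01587334 -0.0665542 ] 34.40188844899516 679 0.001216849682150769
```

Emit:
arm_command(deltas="0 -10 1 -10 0; 0 -50 1 -10 0; 0 -90 1 -10 0; 0 -130 1 -10 0; 0 -165 1 -10 0; 0 -181 1 -10 0; 0 -181 1 -10 0; 0 -181 1 30 0; 0 -181 1 70 0; 0 -169 1 70 0")

```text
time: 9.5
tcp_pos: [0.5668, -0.0936, 0.3155]
ee_rot: [-2.299, -2.131, 0.01]
force: [-0.5, -0.1, -0.7]
grip_width: 0.0004
grip_force: 0.0
```

Emit:
arm_command(deltas="0 10 0 0 0; 0 19 0 0 0; 0 28 0 0 0; 0 37 0 0 0; 0 46 0 0 0; 0 55 0 0 0; 0 64 0 0 0; 0 73 0 0 0; 0 82 0 0 0; 0 91 0 0 0")

```text
time: 10.5
tcp_pos: [0.5763, -0.0026, 0.3202]
ee_rot: [-2.303, -2.136, 0.002]
force: [0.4, -2.8, -1.9]
grip_width: 0.0003
grip_force: 1.3
```

```bash
python3 - <<'E'
from h import *
rel(.062,.293)
cam('side')
p,k,m=fit(['side'],ph0=None);print(p[:3],np.degrees(p[3])%72,k,m)
E
```

```text
cur wheel xyz tip mm [  0.3  13.9 298.2] delta [48.1 -0.5  5.2] roll -0.3 F [ 0.4 -2.8 -1.9] t 10.5 w 0.000349064058044722
[ 0.57212021 -0.02494984 -0.06138779] 7.620135048620945 773 0.003938180844750496
```

Emit:
arm_command(deltas="0 7 0 0 0; 0 14 0 0 0; 0 21 0 1 0; 0 28 0 2 0; 0 34 0 3 0; 0 39 0 4 0; 0 43 0 5 0; 0 46 0 5 0; 0 47 0 5 0; 0 47 0 5 0")

```text
time: 11.55
tcp_pos: [0.5801, 0.0441, 0.3158]
ee_rot: [-2.303, -2.137, -0.0]
force: [-0.2, -1.6, 0.3]
grip_width: 0.0004
grip_force: 0.5
```

```bash
cat >> h.py <<'E'
def phase(name):  # fixed axle, arm points excluded by being high / by robust loss
    W=cloud(dict(np.load(name+'.npz'))).reshape(-1,3)-[C[0],C[1],.18];d=W@Rw
    r=np.hypot(d[:,1],d[:,2]);a=np.degrees(np.arctan2(d[:,2],d[:,1]))
    k=(abs(d[:,0])<.014)&(r>.05)&(r<.165)&(d[:,2]>-.14)
    d=d[k]
    def f(p):
        t=np.radians(p[0]+72*np.round((a[k]-p[0])/72))
        return np.hypot(d[:,0],-d[:,1]*np.sin(t)+d[:,2]*np.cos(t))-.007
    s=min((least_squares(f,[q],loss='cauchy',f_scale=.002,diff_step=1e-3) for q in range(1,73,6)),key=lambda s:s.cost)
    return s.x[0]%72,k.sum(),np.median(abs(s.fun))
E
python3 - <<'E'
from h import *
rel(.067,.293)
cam('side'); cam('top')
print(phase('side'),phase('top'))
E
```

```text
cur wheel xyz tip mm [  0.8  60.7 293.8] delta [ 6.3 -0.8  0.8] roll -0.3 F [-0.2 -1.6  0.3] t 11.55 w 0.00037700034903341426
(np.float64(55.9912462561488), np.int64(725), np.float64(0.001709598281996372)) (np.float64(55.510101239443756), np.int64(78), np.float64(0.0012254142657510516))
```

Measured 56° against a target of 54°, so about 5 mm more, then retract.

Emit:
arm_command(deltas="0 2 -1 0 0; 0 4 -1 0 0; 0 5.5 -1 0 0; 0 6 -1 0 0; 0 6 -1 0 0; 0 6 -1 0 0; 0 0 -1 -10 0; 0 -3 -1 -40 0; 0 -5 -1 -80 0; 0 -5 -1 -110 0")

```text
time: 12.65
tcp_pos: [0.5788, 0.0387, 0.4288]
ee_rot: [2.303, 2.136, 0.003]
force: [0.9, 0.1, 0.8]
grip_width: 0.0004
grip_force: 0.0
```

```bash
python3 - <<'E'
from h import *
rel(.067,.293)
c=cam('side'); cam('top')
print(phase('side'),phase('top'))
for n in ('side','top'):
  p,k,m=fit([n],ph0=None);print(p[:3],np.degrees(p[3])%72,k,m)
cv2.imwrite('pics/s3.png',cv2.resize(c['frame'][60:300,150:400,::-1],None,fx=2.4,fy=2.4))
E
```

```text
cur wheel xyz tip mm [-2.000e-01  5.520e+01  4.068e+02] delta [ 1.170e+01 -1.000e-01  1.138e+02] roll -0.3 F [0.9 0.1 0.8] t 12.65 w 0.00035610923613589075
(np.float64(53.761020310536175), np.int64(676), np.float64(0.0014138347033439149)) (np.float64(53.361018145923936), np.int64(91), np.float64(0.001328760809306692))
[ 0.57456707 -0.01580359 -0.0700939 ] 53.76147711293257 684 0.0012461375545973338
[ 0.57761191 -0.01615098 -0.05466519] 53.39608522688936 92 0.0013217577342560624
```

View pics/s3.png

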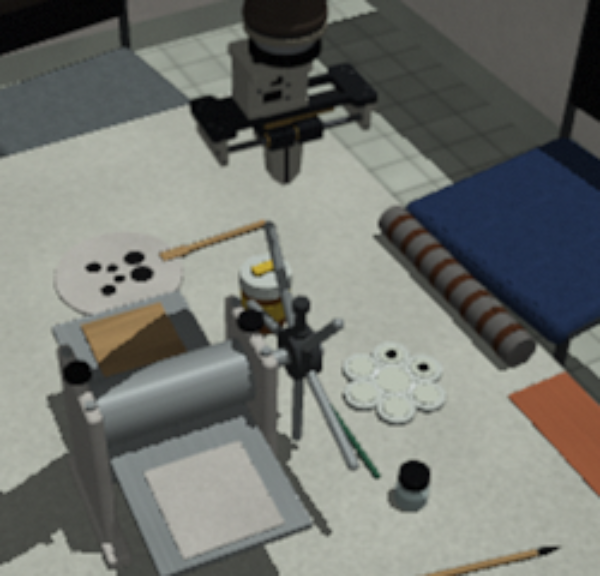

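The stem's cap is at (300,303), straight above the hub at (302,350). The phase is within about 0.5° of upright, the gripper is clear and the bystanders haven't moved.

```bash
python3 -c "
from station import bot
print(bot.job_done())"
```

```text
the job is handed in; nothing more can be done
None
```

The oiler stem now points straight up, about half a degree off by camera measurement. I turned the wheel with three spoke pushes and handed the job in at about 13 s with the arm clear; no verdict came back.

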